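# Reset and lock the airbrush pressure regulator

## Task

The airbrush pressure has drifted and its lock ring has been left slack. With the black centre knob of the regulator, bring the black needle of the large gauge onto its red set hand without shifting the lock ring; then turn the outer lock ring clockwise until you feel it bite and nip it up finger-tight, never hard, without disturbing the setting. Leave everything else on the bench where it stands.

Things in the scene. Friction and masses are not known exactly. Their poses are not given: they have to be found in the camera images.
- air_station: Grey steel airbrush supply box, fixed, 190 (x) by 310 (y) by 80 mm; origin: centre of its underside, x away from the front with two brass outlets. On its top (mm): regulator at x -15, y 85; large white gauge (80 across, 14 high) at 0, -28; small supply gauge without red hand (ignore) at 40, -112; blue tap (14 high) at 60, 125; airbrush in a cradle (40 high) at x -60, y -165 to -40.
- knob_center (a point): Centre of the black knurled pressure knob, the INNER, upper one of the concentric pair: a cylinder 37 mm across, 24 mm tall (12 above and below this point), axis vertical, white line on top. Its underside is 3 mm above the lock ring. About 0.05 N m turns it while the ring is slack; once the ring is tight it is clamped.
- ring_center (a point): Centre of the lock ring, the OUTER, lower control on the same vertical axis, 22 mm below knob_center: a cylinder 54 mm across, 14 mm tall (7 above and below this point), aluminium hub with a blue knurled rubber grip band that yields elastically, 0.25 rad per N m. Its lower face is 11 mm above the panel. Fingers on its rim pass 8 mm clear of the knob.
- ring_mark (a point): Yellow mark on the hub of the lock ring, on its top, 22.5 mm from the axis: turns with the ring.
- lock_ring (a joint): Ring angle (rad), growing clockwise from above; left slack at 0.15 to 0.3. Its nylon thread drags with 0.27 N m while turning (0.12 to 0.27 when held still) and stays where left. Between 0.6 and 1.25 (unseen wear) it bites: from there the torque climbs by about 1 N m per rad. Finger-tight is 0.1 to 0.2 N m above the drag; over 0.24 above it is overtightened. End stop at 2.2.
- pressure_knob: The black knob with its spindle; origin on the axis at its foot (15 mm below knob_center, in the plane of the ring's top). Turning it clockwise seen from above raises the pressure: the needle turns clockwise by 0.6 of the knob's angle. Its travel ends 3.0 rad clockwise of zero pressure.
- needle_pivot (a point): Black needle of the large gauge, under the lens; origin at the centre of the dial, 9.5 mm above the panel; its x axis points along the needle to its tip (26 mm).
- needle (a joint): Angle of the black needle (rad), clockwise seen from above from the gauge's zero; starts at 0.3 to 0.54.
- set_hand_pivot (a point): Red set hand of the large gauge, broad from 14 to 32 mm off the centre; origin at the centre of the dial; its x axis points along the hand. It is under the lens and stays put.
- set_hand (a joint): Angle of the red set hand (rad), same zero and direction as the needle; 0.85 to 1.1. The needle always starts below it, by 0.31 to 0.8.
- lock_washer: Keyed spring washer inside the regulator, out of sight, which the lock ring's thread drives down on the flange of the knob's spindle. Its force on the knob is how tightly the knob is locked: 125 N per N m of ring torque above the drag.
- amber_bottle: Amber glass bottle, black cap, 68 mm across, 150 mm tall; bystander; origin under its foot.
- white_bottle: White bottle with blue cap, 60 mm across, 135 mm tall; bystander; origin under its foot.
- pink_jar: Pinkish pigment jar, 52 mm across, 60 mm tall; bystander; origin under its foot.
- glaze_bowl: Terracotta bowl, 110 mm across, 55 mm tall; bystander; origin under its foot.
- blue_dish: Blue ceramic dish, 130 mm across, 22 mm tall; bystander; origin under its foot.
- black_pot: Black pigment pot, 48 mm across, 35 mm tall; bystander; origin under its foot.
- palette_knife: Palette knife lying on the bench, 200 mm long, wooden handle; bystander.

How it is judged (in metres and radians):
On the way, in this order (a step that is already met when the one before it is completed fails the run):
1. the black needle is on the red set hand (within 0.08 rad) and the lock ring has not been shifted (its mark moved under 4 mm) (angle between the x axis of needle_pivot and the x axis of set_hand_pivot, either way round below 0.08 rad and distance of ring_mark from where it was at the start of the episode below 0.004 m), for 0.3 s.
2. the lock ring has bitten: the knob is clamped with more than 10 N and the needle is still on the red hand (angle between the x axis of needle_pivot and the x axis of set_hand_pivot, either way round below 0.08 rad and contact force between lock_washer and pressure_knob above 10 N), for 0.2 s.
At the end, for the whole second after the job is handed in: The needle lies on the red set hand within 0.08 rad (about 2 mm at its tip) and the lock ring is finger-tight: its washer clamps the knob with 10 to 30 N. Both are let go (all of step 2 and contact force between lock_washer and pressure_knob below 30 N); the robot touches nothing.
It fails at once if the lock ring is overtightened (washer force above 30 N, i.e. more than 0.24 N m above its running drag) (contact force between lock_washer and pressure_knob above 30 N).
It fails at once if another thing on the bench is pushed by more than 30 mm (distance of any of amber_bottle, white_bottle, pink_jar, glaze_bowl, blue_dish, black_pot, palette_knife from where it was at the start of the episode above 0.03 m).
It also fails if it takes over 48 s, if anything falls off the work surface, if the arm or the gripper's body presses on something with over 40 N, if the wrist force passes 120 N, or if a joint passes its speed limit or range.

## Robot

A 7-joint arm with a two-finger parallel gripper is mounted at the origin on the work surface. World frame = base frame: x ahead of the robot, y to its left, z up, the work surface at z = 0. Lengths are in m, angles in degrees, forces in N, time in s.
With the tool pointing down it reaches from about 0.35 to 0.9 m from the base axis. Payload 19.9 kg.
Tool frame: the origin (TCP) lies on the centre line of the jaws, within the pads' length; the fingertips stand 22 mm ahead of it and the grasp point (between the pads) lies 3 mm ahead of it (ctrl.nose_length is the distance from the TCP to the fingertips, in m); z points along the fingers, y is the line along which they close (so a half turn about z gives the same grasp; the last joint's range is limited). The gripper opens to 85 mm and grips with 20 to 120 N. Pads are 22 mm wide; open, the fingers measure 114 mm over their backs; the gripper's body (76 mm by 85 mm) begins 54 mm behind the grasp point. The pads swing forward as they close: fully open they stand 13 mm farther back than shut.
Start: joints at [-71.305, 23.915, -0.59, 92.452, 0.269, 63.638, -3.037], TCP at [0.225, 0.583, 0.253] pointing down, gripper open.
Joint ranges: [-161.28, 161.28], [-22.2, 115.67], [-73.04, 71.86], [3.21, 147.25], [-68.34, 248.33], [10.77, 114.83], [-161.83, 161.83]. Speed limits (degrees/s): [108.29, 108.29, 136.94, 136.94, 172.46, 172.46, 172.46].

## Interface

Orientations are given as a 3x3 rotation matrix whose columns are the frame's x, y, z axes.
In Python, from plant import sense, viewer, ctrl gives the robot as it stands. The module is installed in compiled form; this text tells all that it offers.
- The arm moves only by the shell command python3 -m handwheel 'ROWS' [FORCE]. ROWS is JSON, a list of rows, each an object of numbers: "x", "y", "z": the shift along the tool's x, y, z in mm; "wx", "wy", "wz": the turn, a rotation vector about the tool's x, y, z in degrees; "hand": the opening, from -1 (shut) to 1 (fully open), so that 0 is half open. In form: [{"x": .., "y": .., "z": .., "wx": .., "wy": .., "wz": .., "hand": ..}, ...]. A call has 1 to 12 rows; each row is the pose to reach, as a shift and turn from the pose commanded when the call began, along the tool's axes at that moment; what a row does not reach only later rows make up. A row lasts 1/8 s, in which the tool goes at most 62.5 mm and 10.7 degrees, less where a joint would pass 70% of its speed; a pose out of reach is approached as far as the arm can. A call with a gripper value outside its range is refused whole. The fingers move at their own pace and stop on an object; FORCE is the grip in N (left out, the last holds). Time passes only in rows, so rows that repeat a pose let the fingers close. It gives the time, the measured TCP pose, the force, the opening and the grip force at its end, in the units of the state.
- sense(): the state, without advancing time (a new reading comes with each control period).
- viewer.grab_frame(name): name is "side" or "top"; returns a dict with "image" (480x640x3 uint8, red, green, blue), "intrinsics" (3x3 intrinsics, pixels), "k1" (the pictures are not rectified: a ray, as slopes to the right and down, at radius r is drawn at 1 + k1 r^2 times it, then the intrinsics apply), "position" and "attitude" of the camera in the world. Camera axes: x right, y up, looking along -z (the intrinsics and any distortion apply to the point x, -y, -z); pixel columns grow to the right and rows downward; lengths in m; the calibration is good to about 2 mm. A picture is of the moment at which its call begins. There is no depth.
- ctrl.job_done(): hands the job in; it is judged then, once.
Trained networks look in a picture, given as the dict that the camera call returned (one of the last four; its "shot" number tells which), for a name from the list of things; names that differ only in an ending like _2 or _b are one class to them, and where a whole thing is asked for, a point or a joint stands for the part that bears it (a point fixed in the world has none). Each returns a list of dicts, best first, with "conf" (0 to 1); they miss things now and then, are a little off and sometimes report something else, mostly with a low value. They report only what shows in the picture. A call takes as long as a camera call.
- viewer.spot_in(picture, target): "position" ([x, y, z] in m, in world coordinates, good to about 4 mm: the middle of the surface that is visible of it).
The state is a dict: "t": time; "q": joint angles; "dq": joint speeds; "effort": joint torques, N m; "tool_pos": TCP position; "ee_rot": TCP orientation; "wrist_force": force on the tool from outside, world axes, zero at the start; "torque": the same for the moment, N m; "opening": finger opening in m; "grasp_force": force on a finger pad.
Only numpy, scipy, OpenCV 4.12 (cv2) and the standard library are available. Lean on these libraries where they do the work, as an engineer would, in place of code of your own. Each camera call takes 0.05 s, during which the arm holds its last target. There are 200 camera calls.

## Working session

There is one attempt and no reset: what is moved stays moved. The work goes in short steps, Python scripts to look and compute and a shell command to move; the robot and the scene stay as the last step left them, time stands still between calls to the robot, and variables do not carry over. Pictures are saved under pics/ and viewed, at most 10 in all, crops included, and the job is handed in when it is done.

```bash
mkdir -p pics; cat > h.py <<'E'
import numpy as np, cv2
from plant import sense, viewer, ctrl
def grab(n): return viewer.grab_frame(n)
def save(im,name): cv2.imwrite('pics/'+name,im[:,:,::-1])
def K(f): return np.array(f['intrinsics']),float(np.array(f['k1']).ravel()[0])
def R(f): return np.array(f['attitude'])
def proj(f,P):
    k,k1=K(f); p=R(f).T@(np.array(P)-f['position']); s=np.array([p[0]/-p[2],-p[1]/-p[2]])
    s=s*(1+k1*(s@s)); return k[:2,:2]@s+k[:2,2]
def on_plane(f,uv,z):
    k,k1=K(f); d=np.linalg.solve(k[:2,:2],np.array(uv,float)-k[:2,2]); s=d.copy()
    for _ in range(20): s=d/(1+k1*(s@s))
    r=R(f)@np.array([s[0],-s[1],-1]); c=np.array(f['position']); return c+r*(z-c[2])/r[2]
E
python3 - <<'E'
from h import *
s=sense(); print(s['t'],s['tool_pos'],np.round(s['ee_rot'],3).tolist(),s['opening'])
for n in ('top','side'):
    f=grab(n); save(f['image'],n+'0.png'); print(n,f['position'],np.round(f['attitude'],3).tolist(),f['intrinsics'],f['k1'])
    for t in ['air_station','knob_center','ring_center','ring_mark','needle_pivot','set_hand_pivot','amber_bottle','white_bottle']:
        print(t,[(np.round(d['position'],4).tolist(),round(d['conf'],2)) for d in viewer.spot_in(f,t)[:2]])
E
```

```text
0.0 [0.22460842 0.58291579 0.25268722] [[-0.933, 0.36, -0.0], [0.36, 0.933, -0.001], [-0.0, -0.001, -1.0]] 0.08547019799931405
top [2.22460734e-01 1.18519863e-03 1.27471697e+00] [[-0.024, 0.977, -0.21], [-1.0, -0.022, 0.01], [0.005, 0.211, 0.978]] [[495.58117435   0.         327.65688014]
 [  0.         495.58117435 245.7168031 ]
 [  0.           0.           1.        ]] 0.03511238734835869
air_station [([0.4963, -0.04, 0.0797], 0.94), ([0.5253, -0.513, 0.0345], 0.63)]
knob_center [([0.5089, 0.0418, 0.1335], 0.78), ([0.4981, -0.0424, 0.0787], 0.57)]
ring_center [([0.5006, 0.0324, 0.1067], 0.62)]
ring_mark [([0.494, 0.0355, 0.0998], 0.46)]
needle_pivot []
set_hand_pivot [([0.4954, 0.0368, 0.1009], 0.49)]
amber_bottle [([0.399, -0.2443, 0.105], 0.71), ([0.4943, 0.0346, 0.1004], 0.71)]
white_bottle [([0.3372, -0.1364, 0.0977], 0.63)]
side [0.36927827 1.16124661 1.28475266] [[-0.995, 0.073, -0.067], [-0.099, -0.709, 0.698], [0.004, 0.701, 0.713]] [[581.62475161   0.         317.06476776]
 [  0.         581.62475161 240.30787738]
 [  0.           0.           1.        ]] -0.07926634302926581
air_station [([0.503, 0.0067, 0.0808], 0.63)]
knob_center [([0.5097, 0.0486, 0.1348], 0.43)]
ring_center [([0.508, 0.0567, 0.1026], 0.6)]
ring_mark [([0.5061, 0.0527, 0.102], 0.51)]
needle_pivot [([0.5173, -0.5055, 0.0306], 0.17)]
set_hand_pivot []
amber_bottle [([0.3992, -0.2391, 0.0942], 0.76)]
white_bottle [([0.5074, 0.0511, 0.1044], 0.64), ([0.3429, -0.1256, 0.0762], 0.59)]
```

View pics/top0.png

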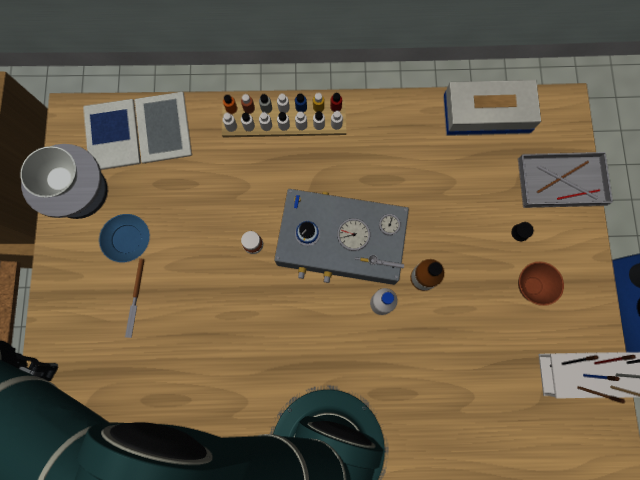

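View pics/side0.png

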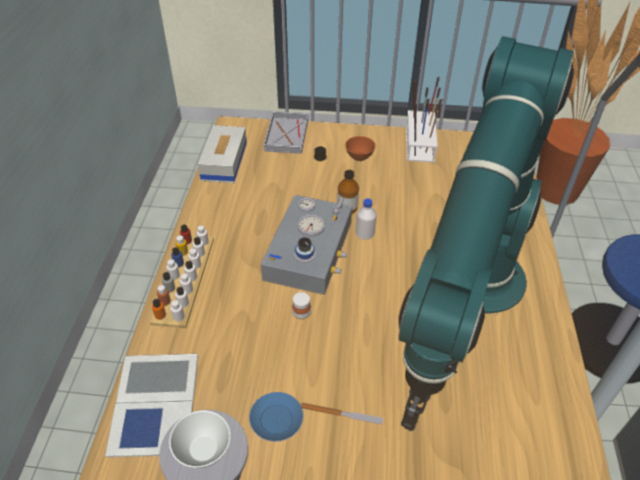

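```bash
python3 - <<'E'
from h import *
t=cv2.imread('pics/top0.png');s=cv2.imread('pics/side0.png')
a=cv2.resize(t[210:260,284:384],None,fx=8,fy=8,interpolation=cv2.INTER_CUBIC)[:300]
a=cv2.resize(t[214:250,289:389],None,fx=8,fy=8,interpolation=cv2.INTER_CUBIC)
b=cv2.resize(s[204:264,284:334],None,fx=5,fy=5,interpolation=cv2.INTER_CUBIC)
c=cv2.resize(s[209:241,292:332],None,fx=9,fy=9,interpolation=cv2.INTER_CUBIC)
W=np.zeros((600,800,3),np.uint8); W[:288,:800]=a; W[295:595,:250]=b; W[295:583,260:620]=c
cv2.imwrite('pics/z0.png',W)
E
```

```text
(no output)
```

View pics/z0.png

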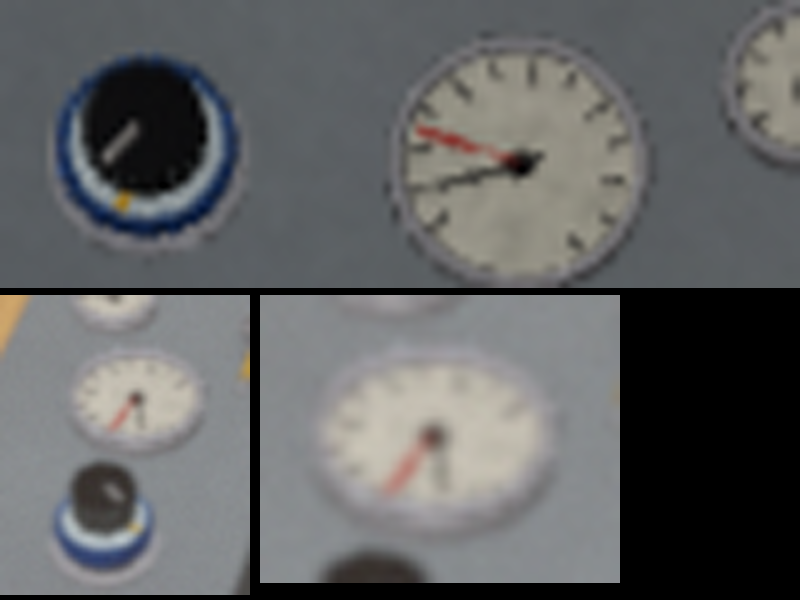

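```bash
cat >> h.py <<'E'
def rect(f,c,z,half=45,sc=4):
    n=2*half*sc+1; g=(np.arange(n)-half*sc)/sc/1000
    m=np.zeros((n,n,2),np.float32)
    for i in range(n):
        for j in range(n): m[i,j]=proj(f,[c[0]+g[j],c[1]-g[i],z])   # col=+x, row=-y
    return cv2.remap(f['image'],m[...,0],m[...,1],cv2.INTER_CUBIC).astype(float)
def fit_hands(f,c,z=0.0895,sc=4,half=45):
    """subpixel centre by white dial disc, then angles (deg, math ccw heading in world) of dark needle & red hand"""
    im=rect(f,c,z,half,sc); r,g,b=im[...,0],im[...,1],im[...,2]; o=half*sc
    yy,xx=np.mgrid[:im.shape[0],:im.shape[1]]
    best=None
    ww=((r-b>8)&(r>110)).astype(np.uint8)
    ww=cv2.morphologyEx(ww,cv2.MORPH_CLOSE,np.ones((35,35),np.uint8))
    n,lab,st,ce=cv2.connectedComponentsWithStats(ww); k=1+np.argmax(st[1:,4]); cx,cy=ce[k]
    red=r-(g+b)/2; dark=-(r+g+b)/3+np.median((r+g+b)/3)
    th=np.radians(np.arange(0,360,.5))
    def prof(I,r0,r1,dx,dy):
        rr=np.arange(r0,r1,.5)*sc
        X=(cx+dx+rr[None]*np.cos(th[:,None])).astype(np.float32);Y=(cy+dy-rr[None]*np.sin(th[:,None])).astype(np.float32)
        return cv2.remap(I.astype(np.float32),X,Y,cv2.INTER_LINEAR).mean(1)
    def peak(p):
        i=np.argmax(p); w=np.arange(-24,25); v=np.clip(p[(i+w)%720]-.4*p[i],0,None); return (i+(w*v).sum()/v.sum())/2
    pr=prof(red,14,31,0,0); pd=prof(dark,9,24,0,0)-0*pr
    return (cx-o)/sc,(cy-o)/sc,np.sqrt(st[k,4]/np.pi)/sc,peak(pr),peak(pd),im
E
python3 - <<'E'
from h import *
print('nose',ctrl.nose_length)
top=grab('top');side=grab('side')
for f,uv in((top,(289+522/8,214+163/8)),(side,(292+173/9.,209+142/9.))):
    c=on_plane(f,uv,.0895); print('gauge',c)
    for it in range(2):
        a=fit_hands(f,c); print(np.round(a[:5],2)); c=c+np.array([a[0],-a[1],0])/1000
kt=on_plane(top,(289+145/8,214+126/8),.132); kr=on_plane(top,(289+148/8,214+144/8),.105)
ks=on_plane(side,(284+104/5.,204+(479-295)/5.),.132); krs=on_plane(side,(284+104/5.,204+(521-295)/5.),.105)
print('knob top',kt,'ring',kr,'side',ks,krs)
kw=dict(lo=0)
for t in ['large','x']:pass
E
```

```text
nose 0.022
gauge [ 0.50454887 -0.07747871  0.0895    ]
[  1.08  -1.84  34.64  69.43 104.43]
[-1.000e-02 -2.000e-02  3.463e+01  6.938e+01  1.044e+02]
gauge [ 0.50499892 -0.07229916  0.0895    ]
[ 1.49  4.06 33.76 67.84 68.84]
[-2.000e-02  1.000e-02  3.376e+01  6.781e+01  6.880e+01]
knob top [0.5082641  0.03684284 0.132     ] ring [0.50936961 0.03686213 0.105     ] side [0.51111405 0.03718827 0.132     ] [0.510679   0.04366612 0.105     ]
```

```bash
python3 - <<'E'
from h import *
ims=[]
for n in('top','side'):
    f=grab(n); im=rect(f,[.505,-.0755],.0895,45,4); im=np.clip(im,0,255).astype(np.uint8)
    im=cv2.resize(im,(395,395)); 
    for k in range(-40,41,10):
        p=int((k+45)/90*394); cv2.line(im,(p,0),(p,4),(0,255,0),1); cv2.line(im,(0,p),(4,p),(0,255,0),1)
    ims.append(im)
save(np.hstack(ims),'r0.png')
E
```

```text
(no output)
```

View pics/r0.png

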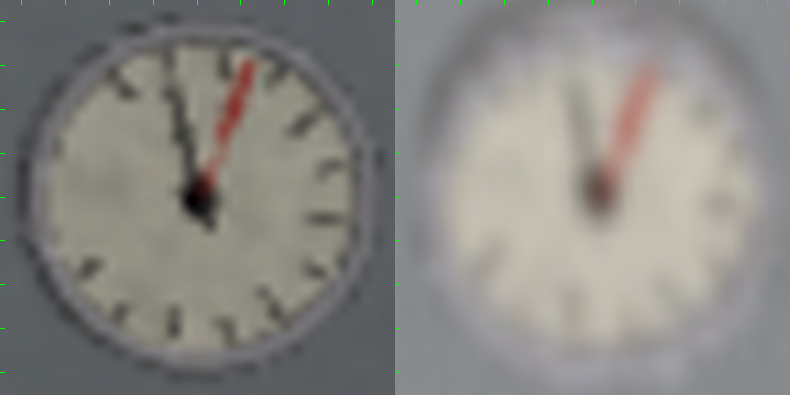

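```bash
cat >> h.py <<'E'
def togo(P,head):
    """tool-frame mm shift to world P and wz (deg) so that tool x has heading `head`; from measured pose"""
    s=sense(); R_=np.array(s['ee_rot']); d=R_.T@(np.array(P)-s['tool_pos'])*1000
    T=np.array([[np.cos(np.radians(head)),np.sin(np.radians(head)),0],[np.sin(np.radians(head)),-np.cos(np.radians(head)),0],[0,0,-1]]).T
    T=np.column_stack([[np.cos(np.radians(head)),np.sin(np.radians(head)),0],[np.sin(np.radians(head)),-np.cos(np.radians(head)),0],[0,0,-1]])
    rv=cv2.Rodrigues(R_.T@T)[0].ravel()*57.2958
    print('t',round(s['t'],2),'pos',np.round(s['tool_pos'],4),'head',round(np.degrees(np.arctan2(R_[1,0],R_[0,0])),2),'go',np.round(d,1),'rv',np.round(rv,2),'q',np.round(s['q'],1),'F',np.round(s['wrist_force'],1),'T',np.round(s['torque'],3))
E
python3 -m handwheel '[{"x":-40,"y":-35,"z":5,"wz":4},{"x":-84,"y":-74,"z":10,"wz":8},{"x":-126,"y":-111,"z":15,"wz":12},{"x":-168,"y":-148,"z":20,"wz":16},{"x":-210,"y":-184,"z":25,"wz":20},{"x":-252,"y":-221,"z":30,"wz":24},{"x":-294,"y":-258,"z":35,"wz":28},{"x":-336,"y":-295,"z":40,"wz":32},{"x":-378,"y":-332,"z":45,"wz":35},{"x":-420,"y":-369,"z":50,"wz":38},{"x":-462,"y":-406,"z":53,"wz":38},{"x":-462,"y":-406,"z":53,"wz":38}]'
python3 -c "
from h import *
togo([.5097,.038,.15],121)
W=[]
for n,c in(('top',(308,232)),('side',(305,240))):
    f=grab(n);W.append(cv2.resize(np.ascontiguousarray(f['image'][c[1]-70:c[1]+50,c[0]-50:c[0]+70]),(395,395),interpolation=cv2.INTER_CUBIC))
save(np.hstack(W),'a1.png')"
```

```text
t 1.1 pos [0.2247 0.5832 0.2533] head 158.93 go [-462.  -406.2  103.3] rv [-0.    0.   37.93] q [-71.3  23.9  -0.6  92.5   0.3  63.6  -3. ] F [ 0.6  0.1 -0.5] T [-0.014  0.019  0.019]schema error: expected keys x, y, z, wx, wy, wz, hand
```

View pics/a1.png

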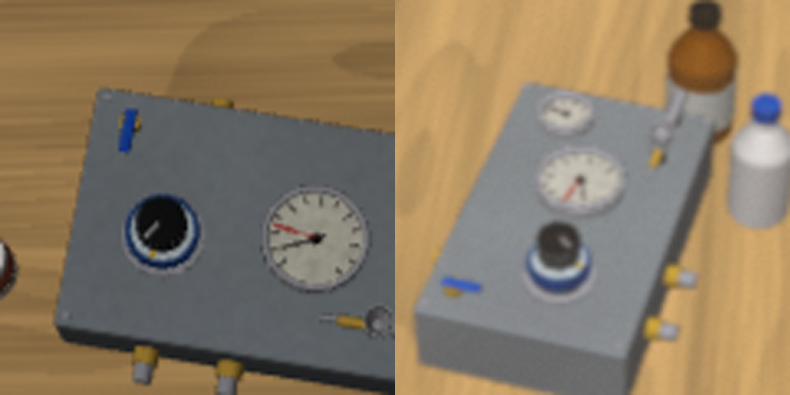

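The move was refused because every key is required, so the arm hasn't moved. The picture just shows the untouched station. I'll resend the rows with all the keys.

```bash
python3 -m handwheel '[{"x":-40,"y":-35,"z":5,"wx":0,"wy":0,"wz":4,"hand":1},{"x":-84,"y":-74,"z":10,"wx":0,"wy":0,"wz":8,"hand":1},{"x":-126,"y":-111,"z":15,"wx":0,"wy":0,"wz":12,"hand":1},{"x":-168,"y":-148,"z":20,"wx":0,"wy":0,"wz":16,"hand":1},{"x":-210,"y":-184,"z":25,"wx":0,"wy":0,"wz":20,"hand":1},{"x":-252,"y":-221,"z":30,"wx":0,"wy":0,"wz":24,"hand":1},{"x":-294,"y":-258,"z":35,"wx":0,"wy":0,"wz":28,"hand":1},{"x":-336,"y":-295,"z":40,"wx":0,"wy":0,"wz":32,"hand":1},{"x":-378,"y":-332,"z":45,"wx":0,"wy":0,"wz":35,"hand":1},{"x":-420,"y":-369,"z":50,"wx":0,"wy":0,"wz":38,"hand":1},{"x":-462,"y":-406,"z":53,"wx":0,"wy":0,"wz":38,"hand":1},{"x":-462,"y":-406,"z":53,"wx":0,"wy":0,"wz":38,"hand":1}]'
python3 -c "
from h import *
togo([.5097,.038,.136],121)
W=[]
for n,c in(('top',(308,232)),('side',(305,240))):
    f=grab(n);print(n,[(d['position'],d['conf']) for d in viewer.spot_in(f,'knob_center')[:1]]);W.append(cv2.resize(np.ascontiguousarray(f['image'][c[1]-70:c[1]+50,c[0]-50:c[0]+70]),(395,395),interpolation=cv2.INTER_CUBIC))
save(np.hstack(W),'a2.png')"
```

```text
t: 2.7
tool_pos: [0.5109, 0.0342, 0.2002]
ee_rot: [[-0.509, 0.861, 0.0], [0.861, 0.509, -0.001], [-0.002, -0.0, -1.0]]
wrist_force: [0.4, 1.5, -0.6]
opening: 0.0853
grasp_force: 0.0
t 2.7 pos [0.5109 0.0342 0.2002] head 120.6 go [ 4.   0.9 64.2] rv [-0.02  0.09 -0.4 ] q [-27.6  16.9  24.  112.1  -8.4  52.6  31.2] F [ 0.4  1.5 -0.6] T [ 0.088  0.049 -0.028]
top []
side [([0.5127, 0.0528, 0.1338], 0.71)]
```

View pics/a2.png

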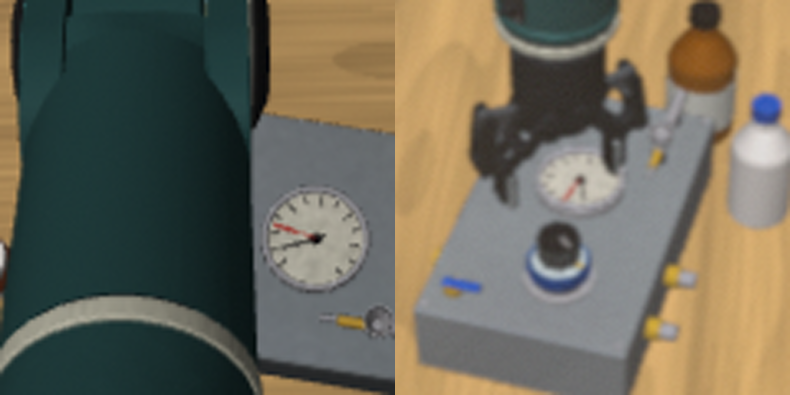

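```bash
python3 -m handwheel '[{"x":4,"y":1,"z":20,"wx":0,"wy":0,"wz":0,"hand":0.4},{"x":4,"y":1,"z":45,"wx":0,"wy":0,"wz":0,"hand":0.3},{"x":4,"y":1,"z":64,"wx":0,"wy":0,"wz":0,"hand":0.3},{"x":4,"y":1,"z":64,"wx":0,"wy":0,"wz":0,"hand":0.3},{"x":4,"y":1,"z":64,"wx":0,"wy":0,"wz":0,"hand":0.3}]' 20
python3 -c "
from h import *
togo([.5097,.038,.136],121)
f=grab('side');a=cv2.resize(np.ascontiguousarray(f['image'][190:270,260:340]),(560,560),interpolation=cv2.INTER_CUBIC);save(a,'a3.png')"
```

```text
t: 3.52
tool_pos: [0.5089, 0.0428, 0.1371]
ee_rot: [[-0.515, 0.857, 0.001], [0.857, 0.515, 0.0], [-0.0, 0.001, -1.0]]
wrist_force: [-0.1, -0.2, 0.6]
opening: 0.0556
grasp_force: 0.0
t 3.52 pos [0.5089 0.0428 0.1371] head 120.98 go [-4.5 -1.7  1.1] rv [ 0.05  0.01 -0.02] q [-26.6  22.2  22.1 115.  -11.7  44.8  33.3] F [-0.1 -0.2  0.6] T [-0.008 -0.011 -0.019]
```

View pics/a3.png

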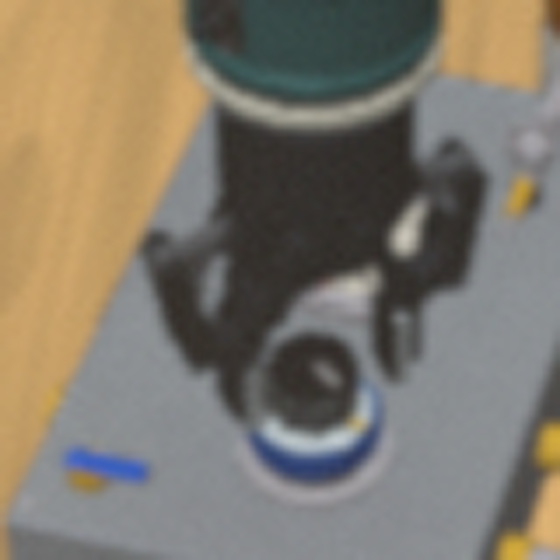

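The fingers straddle the knob: tips near (240,400) and (400,375), knob near (315,375). I'll make a small lateral correction, then close gently.

```bash
python3 -m handwheel '[{"x":-3,"y":-1,"z":0,"wx":0,"wy":0,"wz":0,"hand":0.3},{"x":-3,"y":-1,"z":0,"wx":0,"wy":0,"wz":0,"hand":0.3},{"x":-3,"y":-1,"z":0,"wx":0,"wy":0,"wz":0,"hand":-0.3},{"x":-3,"y":-1,"z":0,"wx":0,"wy":0,"wz":0,"hand":-0.3},{"x":-3,"y":-1,"z":0,"wx":0,"wy":0,"wz":0,"hand":-0.3},{"x":-3,"y":-1,"z":0,"wx":0,"wy":0,"wz":0,"hand":-0.3}]' 20
python3 -c "
from h import *
togo([.5097,.038,.136],121)
f=grab('top');a=fit_hands(f,[.505,-.0757]);print(np.round(a[:5],1))"
```

```text
t: 4.32
tool_pos: [0.5107, 0.0398, 0.1371]
ee_rot: [[-0.514, 0.858, 0.003], [0.858, 0.514, 0.001], [-0.001, 0.003, -1.0]]
wrist_force: [6.3, 3.0, 3.5]
opening: 0.0361
grasp_force: 21.3
t 4.33 pos [0.5107 0.0398 0.1371] head 120.96 go [-1.  -1.8  1.1] rv [ 0.18  0.06 -0.04] q [-26.3  22.3  22.1 114.9 -11.7  44.7  33.7] F [6.3 3.  3.5] T [ 0.855 -1.263  0.044]
[ 7.000e-01 -1.000e-01  3.500e+01  6.950e+01  1.046e+02]
```

```bash
python3 -m handwheel '[{"x":0,"y":1,"z":0,"wx":0,"wy":0,"wz":6,"hand":-0.3},{"x":0,"y":1,"z":0,"wx":0,"wy":0,"wz":14,"hand":-0.3},{"x":0,"y":1,"z":0,"wx":0,"wy":0,"wz":22,"hand":-0.3},{"x":0,"y":1,"z":0,"wx":0,"wy":0,"wz":30,"hand":-0.3},{"x":0,"y":1,"z":0,"wx":0,"wy":0,"wz":38,"hand":-0.3},{"x":0,"y":1,"z":0,"wx":0,"wy":0,"wz":46,"hand":-0.3},{"x":0,"y":1,"z":0,"wx":0,"wy":0,"wz":50,"hand":-0.3},{"x":0,"y":1,"z":0,"wx":0,"wy":0,"wz":50,"hand":-0.3},{"x":0,"y":1,"z":0,"wx":0,"wy":0,"wz":50,"hand":-0.3}]'
python3 -c "
from h import *
togo([.5097,.038,.136],71)
f=grab('top');a=fit_hands(f,[.505,-.0757]);print(np.round(a[:5],1))
im=np.clip(a[5],0,255).astype(np.uint8); save(cv2.resize(im,(560,560)),'g1.png')"
```

```text
t: 5.5
tool_pos: [0.5121, 0.04, 0.1372]
ee_rot: [[0.326, 0.945, 0.004], [0.945, -0.326, 0.0], [0.002, 0.004, -1.0]]
wrist_force: [10.7, 1.9, 0.1]
opening: 0.0364
grasp_force: 21.2
t 5.5 pos [0.5121 0.04   0.1372] head 70.95 go [-2.7 -1.6  1.1] rv [ 0.23 -0.1  -0.05] q [-35.5  24.3  33.7 115.  -18.7  45.6 -10. ] F [10.7  1.9  0.1] T [ 0.451 -2.247 -0.058]
[ 0.7 -0.2 35.  69.5 73.7]
```

View pics/g1.png

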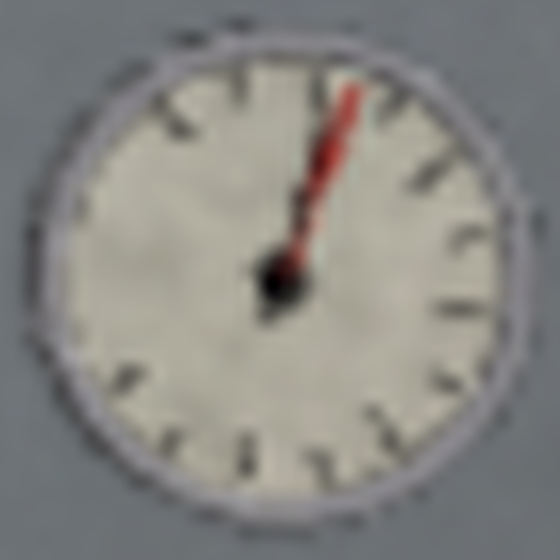

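The needle's black edge still shows on the counter-clockwise side of the red hand: black near (303,200), red tip at (355,90), hub at (282,280). I'll measure it more carefully from the red channel, where the red hand nearly disappears.

```bash
cat >> h.py <<'E'
def line(I,hub,a0,r0,r1,sc=4,w=5):
    """I bright on the hand; from hub px, about heading a0 deg: per-radius lateral centroid -> line fit; heading & heading-through-hub"""
    u=np.array([np.cos(np.radians(a0)),-np.sin(np.radians(a0))]); n=np.array([-np.sin(np.radians(a0)),-np.cos(np.radians(a0))]) # n = ccw
    rr=np.arange(r0,r1,.5); l=np.arange(-w,w+.01,.25); P=hub+sc*(rr[:,None,None]*u+l[None,:,None]*n)
    v=cv2.remap(I.astype(np.float32),P[...,0].astype(np.float32),P[...,1].astype(np.float32),cv2.INTER_LINEAR)
    v=np.clip(v-np.median(v,1,keepdims=True)-.3*(v.max(1,keepdims=True)-np.median(v,1,keepdims=True)),0,None); c=(v*l).sum(1)/v.sum(1)
    k=np.polyfit(rr,c,1); return a0+np.degrees(np.arctan(k[0])),a0+np.degrees(np.arctan((c*rr).sum()/(rr**2).sum())),k[1]
def hands(f,c,a_n,a_r,sc=4,half=45):
    im=rect(f,c,.0895,half,sc); R_=im[...,0]; o=half*sc
    D=np.clip(130-R_,0,None) if R_[o-40:o+40,o-40:o+40].max()<230 else np.clip(150-R_,0,None)
    w=int(6*sc); S=D[o-w:o+w+1,o-w:o+w+1].copy(); S=np.clip(S-.5*S.max(),0,None); yy,xx=np.mgrid[-w:w+1,-w:w+1]
    hub=np.array([o+(S*xx).sum()/S.sum(),o+(S*yy).sum()/S.sum()])
    red=im[...,0]-im[...,1]
    rn=line(-R_,hub,a_n,9,22,sc); rd=line(red,hub,a_r,15,30,sc)
    print('hub mm',np.round((hub-o)/sc,2),'needle',np.round(rn,2),'red',np.round(rd,2)); return hub,im
E
python3 -c "
from h import *
ft=grab('top');fs=grab('side')
for n,f,c,w in(('top',ft,[.505,-.0755],(100,69)),('side',fs,[.505,-.0755],(101,68))):
    g=dict(f); g['image']=cv2.imread('pics/%s0.png'%n)[:,:,::-1].copy(); print(n,'initial'); hands(g,c,*w)
print('now'); hands(ft,[.505,-.0755],71,69)
"
```

```text
top initial
hub mm [-0.14  0.67] needle [103.26 101.7   -0.44] red [68.31 68.01 -0.12]
side initial
hub mm [ 1.02 -1.19] needle [ 99.29 103.12   1.08] red [68.92 65.48 -1.38]
now
hub mm [-0.36  0.83] needle [72.64 72.27 -0.1 ] red [68.06 67.74 -0.13]
```

```bash
python3 -m handwheel '[{"x":0,"y":1,"z":0,"wx":0,"wy":0,"wz":2,"hand":-0.3},{"x":0,"y":2,"z":0,"wx":0,"wy":0,"wz":5,"hand":-0.3},{"x":0,"y":2,"z":0,"wx":0,"wy":0,"wz":6.5,"hand":-0.3},{"x":0,"y":2,"z":0,"wx":0,"wy":0,"wz":6.5,"hand":-0.3},{"x":0,"y":2,"z":0,"wx":0,"wy":0,"wz":6.5,"hand":-0.3},{"x":0,"y":2,"z":0,"wx":0,"wy":0,"wz":6.5,"hand":-0.3}]'
python3 -c "
from h import *
togo([.5097,.038,.136],71)
f=grab('top');h,im=hands(f,[.505,-.0755],68,68)
save(cv2.resize(np.clip(im,0,255).astype(np.uint8),(560,560)),'g2.png')"
```

```text
t: 6.4
tool_pos: [0.5126, 0.0399, 0.137]
ee_rot: [[0.431, 0.902, 0.001], [0.902, -0.431, 0.001], [0.002, 0.0, -1.0]]
wrist_force: [-1.8, 5.2, 12.7]
opening: 0.0361
grasp_force: 22.1
t 6.4 pos [0.5126 0.0399 0.137 ] head 64.47 go [-2.9 -1.8  1. ] rv [ 0.03 -0.09 -6.53] q [-36.6  24.8  35.2 114.9 -19.7  46.1 -15.5] F [-1.8  5.2 12.7] T [ 1.219  0.595 -0.056]
hub mm [-0.43  0.56] needle [70.94 70.21 -0.21] red [68.09 67.28 -0.32]
```

View pics/g2.png

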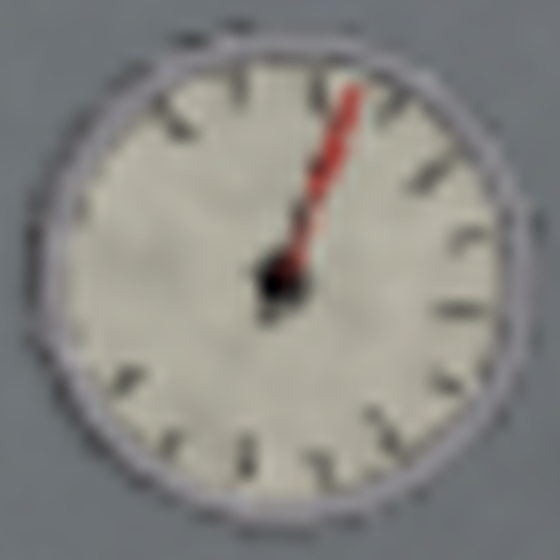

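```bash
python3 -m handwheel '[{"x":0,"y":-0.5,"z":0,"wx":0,"wy":0,"wz":1,"hand":-0.3},{"x":0,"y":-0.5,"z":0,"wx":0,"wy":0,"wz":2,"hand":-0.3},{"x":0,"y":-0.5,"z":0,"wx":0,"wy":0,"wz":2,"hand":-0.3},{"x":0,"y":-0.5,"z":0,"wx":0,"wy":0,"wz":2,"hand":-0.3},{"x":0,"y":-0.5,"z":0,"wx":0,"wy":0,"wz":2,"hand":0.4},{"x":0,"y":-0.5,"z":0,"wx":0,"wy":0,"wz":2,"hand":1},{"x":0,"y":-0.5,"z":0,"wx":0,"wy":0,"wz":2,"hand":1},{"x":0,"y":-0.5,"z":0,"wx":0,"wy":0,"wz":2,"hand":1},{"x":0,"y":-0.5,"z":0,"wx":0,"wy":0,"wz":2,"hand":1}]'
python3 -c "
from h import *
togo([.5117,.0381,.136],112)
f=grab('top');h,im=hands(f,[.505,-.0755],68,68); s=grab('side'); h,im2=hands(s,[.505,-.0755],66,66)
for t in ('ring_mark','needle_pivot'): print([(d['position'],d['conf']) for d in viewer.spot_in(s,t)[:1]])
save(s['image'],'s2.png')"
```

```text
t: 7.58
tool_pos: [0.5116, 0.0391, 0.1363]
ee_rot: [[0.463, 0.886, -0.0], [0.886, -0.463, -0.0], [-0.0, -0.0, -1.0]]
wrist_force: [0.1, 0.3, 0.4]
opening: 0.0851
grasp_force: 0.0
t 7.58 pos [0.5116 0.0391 0.1363] head 62.43 go [-0.9  0.6  0.3] rv [-1.000e-02  1.000e-02 -4.957e+01] q [-37.   24.9  35.8 115.  -20.   46.1 -17.2] F [0.1 0.3 0.4] T [-0.024  0.014 -0.019]
hub mm [-0.49  0.8 ] needle [69.68 66.66 -0.85] red [68.31 67.32 -0.4 ]
hub mm [ 0.02 -0.06] needle [38.48 69.74  9.48] red [63.34 69.75  2.59]
[([0.5076, 0.0545, 0.1037], 0.53)]
[([0.5073, 0.0483, 0.1311], 0.63)]
```

```bash
python3 -m handwheel '[{"x":-1,"y":0.5,"z":0,"wx":0,"wy":0,"wz":-9,"hand":1},{"x":-1,"y":0.5,"z":0,"wx":0,"wy":0,"wz":-19,"hand":1},{"x":-1,"y":0.5,"z":0,"wx":0,"wy":0,"wz":-29,"hand":1},{"x":-1,"y":0.5,"z":8,"wx":0,"wy":0,"wz":-39,"hand":1},{"x":-1,"y":0.5,"z":16,"wx":0,"wy":0,"wz":-49,"hand":1},{"x":-1,"y":0.5,"z":23,"wx":0,"wy":0,"wz":-50,"hand":1},{"x":-1,"y":0.5,"z":27,"wx":0,"wy":0,"wz":-50,"hand":1},{"x":-1,"y":0.5,"z":27,"wx":0,"wy":0,"wz":-50,"hand":1},{"x":-1,"y":0.5,"z":27,"wx":0,"wy":0,"wz":-50,"hand":1}]'
python3 -c "
from h import *
togo([.5117,.0381,.109],112)"
python3 -m handwheel '[{"x":0,"y":0,"z":0,"wx":0,"wy":0,"wz":0,"hand":0},{"x":0,"y":0,"z":0,"wx":0,"wy":0,"wz":0,"hand":0},{"x":0,"y":0,"z":0,"wx":0,"wy":0,"wz":0,"hand":0},{"x":0,"y":0,"z":0,"wx":0,"wy":0,"wz":0,"hand":0},{"x":0,"y":0,"z":0,"wx":0,"wy":0,"wz":0,"hand":0}]' 40
python3 -c "
from h import *
togo([.5117,.0381,.109],112)"
```

```text
t: 8.9
tool_pos: [0.5117, 0.0381, 0.1095]
ee_rot: [[-0.381, 0.925, 0.0], [0.925, 0.381, -0.0], [-0.0, 0.0, -1.0]]
wrist_force: [-0.4, -0.8, 1.0]
opening: 0.0851
grasp_force: 0.0
t 8.9 pos [0.5117 0.0381 0.1095] head 112.37 go [-0.  -0.   0.5] rv [0.01 0.01 0.37] q [-26.4  25.3  22.7 115.6 -14.3  41.8  27.5] F [-0.4 -0.8  1. ] T [ 0.033 -0.044 -0.002]
t: 9.52
tool_pos: [0.512, 0.0382, 0.1098]
ee_rot: [[-0.381, 0.924, 0.001], [0.924, 0.381, 0.0], [-0.0, 0.001, -1.0]]
wrist_force: [-0.9, 0.5, 7.6]
opening: 0.0524
grasp_force: 40.4
t 9.53 pos [0.512  0.0382 0.1098] head 112.42 go [ 0.  -0.3  0.8] rv [0.05 0.   0.42] q [-26.4  25.2  22.7 115.6 -14.3  41.8  27.6] F [-0.9  0.5  7.6] T [ 0.189  0.23  -0.03 ]
```

```bash
cat > q.py <<'E'
from h import *
s=sense(); R_=np.array(s['ee_rot']); print(round(s['t'],2),'head',round(np.degrees(np.arctan2(R_[1,0],R_[0,0])),2),'pos',np.round(np.array(s['tool_pos'])*1e3,1),'F',np.round(s['wrist_force'],1),'T',np.round(s['torque'],3),'op',round(s['opening'],4))
E
for i in 1; do
python3 -m handwheel '[{"x":0,"y":0,"z":0,"wx":0,"wy":0,"wz":2,"hand":0},{"x":0,"y":0,"z":0,"wx":0,"wy":0,"wz":4,"hand":0}]' >/dev/null; python3 q.py
python3 -m handwheel '[{"x":0,"y":0,"z":0,"wx":0,"wy":0,"wz":2,"hand":0},{"x":0,"y":0,"z":0,"wx":0,"wy":0,"wz":4,"hand":0}]' >/dev/null; python3 q.py
python3 -m handwheel '[{"x":0,"y":0,"z":0,"wx":0,"wy":0,"wz":2,"hand":0},{"x":0,"y":0,"z":0,"wx":0,"wy":0,"wz":4,"hand":0}]' >/dev/null; python3 q.py
python3 -m handwheel '[{"x":0,"y":0,"z":0,"wx":0,"wy":0,"wz":2,"hand":0},{"x":0,"y":0,"z":0,"wx":0,"wy":0,"wz":4,"hand":0}]' >/dev/null; python3 q.py
python3 -m handwheel '[{"x":0,"y":0,"z":0,"wx":0,"wy":0,"wz":2,"hand":0},{"x":0,"y":0,"z":0,"wx":0,"wy":0,"wz":4,"hand":0}]' >/dev/null; python3 q.py
done
```

```text
9.78 head 108.37 pos [512.   38.2 109.8] F [-0.9  0.5  7.7] T [0.135 0.287 0.245] op 0.0523
10.03 head 104.37 pos [511.9  38.2 109.8] F [-0.8  0.1  7.7] T [0.113 0.289 0.341] op 0.0525
10.28 head 100.38 pos [511.9  38.2 109.8] F [-1.4  0.4  7.5] T [0.082 0.309 0.344] op 0.0522
10.53 head 96.37 pos [511.9  38.2 109.8] F [-2.2  0.9  6.8] T [0.093 0.29  0.306] op 0.0524
10.78 head 92.37 pos [511.9  38.2 109.8] F [-1.8  0.1  8.3] T [0.087 0.322 0.298] op 0.0524
```

```bash
python3 -m handwheel '[{"x":0,"y":0,"z":0,"wx":0,"wy":0,"wz":1.5,"hand":0},{"x":0,"y":0,"z":0,"wx":0,"wy":0,"wz":3,"hand":0}]' >/dev/null; python3 q.py
python3 -m handwheel '[{"x":0,"y":0,"z":0,"wx":0,"wy":0,"wz":1.5,"hand":0},{"x":0,"y":0,"z":0,"wx":0,"wy":0,"wz":3,"hand":0}]' >/dev/null; python3 q.py
python3 -m handwheel '[{"x":0,"y":0,"z":0,"wx":0,"wy":0,"wz":1.5,"hand":0},{"x":0,"y":0,"z":0,"wx":0,"wy":0,"wz":3,"hand":0}]' >/dev/null; python3 q.py
python3 -m handwheel '[{"x":0,"y":0,"z":0,"wx":0,"wy":0,"wz":1.5,"hand":0},{"x":0,"y":0,"z":0,"wx":0,"wy":0,"wz":3,"hand":0}]' >/dev/null; python3 q.py
```

```text
11.03 head 89.39 pos [511.9  38.2 109.8] F [-1.8  1.2  8. ] T [0.024 0.352 0.239] op 0.0526
11.28 head 86.39 pos [511.9  38.2 109.8] F [-1.7  0.1  8.4] T [0.055 0.363 0.254] op 0.0524
11.53 head 83.39 pos [511.9  38.2 109.8] F [-2.1  0.7  7.5] T [0.066 0.371 0.239] op 0.0524
11.78 head 80.39 pos [511.8  38.1 109.8] F [-2.4 -0.2  8. ] T [0.06  0.438 0.282] op 0.0525
```

```bash
python3 -m handwheel '[{"x":0,"y":0,"z":0,"wx":0,"wy":0,"wz":1,"hand":0},{"x":0,"y":0,"z":0,"wx":0,"wy":0,"wz":2,"hand":0}]' >/dev/null; python3 q.py
python3 -m handwheel '[{"x":0,"y":0,"z":0,"wx":0,"wy":0,"wz":1,"hand":0},{"x":0,"y":0,"z":0,"wx":0,"wy":0,"wz":2,"hand":0}]' >/dev/null; python3 q.py
python3 -m handwheel '[{"x":0,"y":0,"z":0,"wx":0,"wy":0,"wz":1,"hand":0},{"x":0,"y":0,"z":0,"wx":0,"wy":0,"wz":2,"hand":0}]' >/dev/null; python3 q.py
```

```text
12.03 head 78.41 pos [511.9  38.2 109.8] F [-2.5  0.6  7.8] T [0.049 0.485 0.239] op 0.0525
12.28 head 76.41 pos [511.9  38.2 109.8] F [-2.8  0.8  8.7] T [0.043 0.444 0.268] op 0.0526
12.53 head 74.41 pos [511.8  38.2 109.8] F [-3.1  0.6  8.3] T [0.097 0.49  0.202] op 0.0526
```

```bash
python3 -m handwheel '[{"x":0,"y":0,"z":0,"wx":0,"wy":0,"wz":1,"hand":0},{"x":0,"y":0,"z":0,"wx":0,"wy":0,"wz":2,"hand":0}]' >/dev/null; python3 q.py
python3 -m handwheel '[{"x":0,"y":0,"z":0,"wx":0,"wy":0,"wz":1,"hand":0},{"x":0,"y":0,"z":0,"wx":0,"wy":0,"wz":2,"hand":0}]' >/dev/null; python3 q.py
python3 -m handwheel '[{"x":0,"y":0,"z":0,"wx":0,"wy":0,"wz":1,"hand":0},{"x":0,"y":0,"z":0,"wx":0,"wy":0,"wz":2,"hand":0}]' >/dev/null; python3 q.py
python3 -m handwheel '[{"x":0,"y":0,"z":0,"wx":0,"wy":0,"wz":1,"hand":0},{"x":0,"y":0,"z":0,"wx":0,"wy":0,"wz":2,"hand":0}]' >/dev/null; python3 q.py
```

```text
12.78 head 72.4 pos [511.8  38.1 109.8] F [-2.7  0.6  8.7] T [0.102 0.533 0.232] op 0.0521
13.03 head 70.41 pos [511.8  38.2 109.8] F [-2.6 -0.1  9. ] T [0.081 0.496 0.276] op 0.0523
13.28 head 68.41 pos [511.8  38.2 109.8] F [-2.3 -0.   9.4] T [0.025 0.498 0.313] op 0.0524
13.53 head 66.41 pos [511.8  38.2 109.8] F [-3.4  0.3  9.2] T [0.026 0.478 0.261] op 0.0524
```

```bash
python3 -m handwheel '[{"x":0,"y":0,"z":0,"wx":0,"wy":0,"wz":1,"hand":0}]' >/dev/null; python3 q.py
python3 -m handwheel '[{"x":0,"y":0,"z":0,"wx":0,"wy":0,"wz":1,"hand":0}]' >/dev/null; python3 q.py
python3 -m handwheel '[{"x":0,"y":0,"z":0,"wx":0,"wy":0,"wz":1,"hand":0}]' >/dev/null; python3 q.py
python3 -m handwheel '[{"x":0,"y":0,"z":0,"wx":0,"wy":0,"wz":1,"hand":0}]' >/dev/null; python3 q.py
python3 -m handwheel '[{"x":0,"y":0,"z":0,"wx":0,"wy":0,"wz":1,"hand":0}]' >/dev/null; python3 q.py
python3 -m handwheel '[{"x":0,"y":0,"z":0,"wx":0,"wy":0,"wz":1,"hand":0}]' >/dev/null; python3 q.py
```

```text
13.65 head 65.41 pos [511.8  38.2 109.8] F [-2.9  0.3  9.6] T [0.041 0.538 0.237] op 0.0525
13.78 head 64.41 pos [511.8  38.2 109.8] F [-2.1 -0.2  9.1] T [0.055 0.56  0.337] op 0.0522
13.9 head 63.41 pos [511.8  38.2 109.8] F [-2.9  0.2  8.6] T [0.057 0.563 0.273] op 0.0522
14.03 head 62.41 pos [511.8  38.2 109.8] F [-3.  0.  9.] T [0.074 0.546 0.251] op 0.052
14.15 head 61.41 pos [511.8  38.2 109.8] F [-2.8 -0.4  8.8] T [0.038 0.572 0.275] op 0.0527
14.28 head 60.41 pos [511.8  38.2 109.8] F [-3.5  1.4  9.7] T [0.059 0.556 0.356] op 0.0527
```

```bash
python3 -m handwheel '[{"x":0,"y":0,"z":0,"wx":0,"wy":0,"wz":1,"hand":0}]' >/dev/null; python3 q.py
python3 -m handwheel '[{"x":0,"y":0,"z":0,"wx":0,"wy":0,"wz":1,"hand":0}]' >/dev/null; python3 q.py
python3 -m handwheel '[{"x":0,"y":0,"z":0,"wx":0,"wy":0,"wz":1,"hand":0}]' >/dev/null; python3 q.py
python3 -m handwheel '[{"x":0,"y":0,"z":0,"wx":0,"wy":0,"wz":1,"hand":0}]' >/dev/null; python3 q.py
```

```text
14.4 head 59.42 pos [511.8  38.2 109.8] F [-2.8  0.5  9. ] T [0.06  0.643 0.355] op 0.0525
14.53 head 58.41 pos [511.8  38.2 109.7] F [-2.8  0.3 10.1] T [0.055 0.537 0.347] op 0.0523
14.65 head 57.42 pos [511.8  38.2 109.8] F [-3.2  0.1  9.3] T [0.046 0.543 0.364] op 0.0526
14.78 head 56.42 pos [511.8  38.2 109.8] F [-3.  -0.1  9.3] T [0.051 0.615 0.399] op 0.0525
```

```bash
python3 -m handwheel '[{"x":0,"y":0,"z":0,"wx":0,"wy":0,"wz":1,"hand":0}]' >/dev/null; python3 q.py
python3 -m handwheel '[{"x":0,"y":0,"z":0,"wx":0,"wy":0,"wz":1,"hand":0}]' >/dev/null; python3 q.py
python3 -c "
from scipy.optimize import least_squares; import numpy as np
h=np.array([108.4,104.4,100.4,96.4,92.4,89.4,86.4,83.4,80.4,78.4,76.4,74.4,72.4,70.4,68.4,66.4,65.4,64.4,63.4,62.4,61.4,60.4,59.4,58.4,57.4,56.4])[4:]
T=np.array([.245,.341,.344,.306,.298,.239,.254,.239,.282,.239,.268,.202,.232,.276,.313,.261,.237,.337,.273,.251,.275,.356,.355,.347,.364,.399])[4:]
for b in np.arange(58,70,1.):
    m=np.clip(b-h,0,None)*.01396; c=(T-m).mean(); print(b,round(c,3),round(((T-m-c)**2).sum()*1e4,1), 'now@56.4',round((b-56.4)*.01396,3))
"
```

```text
14.9 head 55.42 pos [511.8  38.2 109.8] F [-1.9 -0.  10. ] T [0.06  0.584 0.397] op 0.0527
15.03 head 54.42 pos [511.8  38.2 109.7] F [-2.9  0.4 10. ] T [0.103 0.628 0.339] op 0.0523
58.0 0.285 525.0 now@56.4 0.022
59.0 0.283 473.2 now@56.4 0.036
60.0 0.281 412.5 now@56.4 0.05
61.0 0.278 344.0 now@56.4 0.064
62.0 0.274 282.4 now@56.4 0.078
63.0 0.27 241.9 now@56.4 0.092
64.0 0.265 221.8 now@56.4 0.106
65.0 0.26 208.7 now@56.4 0.12
66.0 0.254 211.6 now@56.4 0.134
67.0 0.247 236.4 now@56.4 0.148
68.0 0.24 281.6 now@56.4 0.162
69.0 0.233 335.6 now@56.4 0.176
```

```bash
python3 -m handwheel '[{"x":0,"y":0,"z":0,"wx":0,"wy":0,"wz":0.5,"hand":0}]' >/dev/null; python3 q.py
python3 -m handwheel '[{"x":0,"y":0,"z":0,"wx":0,"wy":0,"wz":0.5,"hand":0}]' >/dev/null; python3 q.py
python3 -m handwheel '[{"x":0,"y":0,"z":0,"wx":0,"wy":0,"wz":0.5,"hand":0}]' >/dev/null; python3 q.py
python3 -c "
from h import *
f=grab('top');hands(f,[.505,-.0755],68,68)"
```

```text
15.15 head 53.93 pos [511.8  38.2 109.7] F [-2.4  1.1  9.4] T [0.022 0.64  0.366] op 0.0525
15.28 head 53.44 pos [511.8  38.2 109.7] F [-2.8  0.   9.3] T [0.087 0.576 0.431] op 0.0523
15.4 head 52.94 pos [511.8  38.2 109.8] F [-3.2 -0.4 10. ] T [0.013 0.545 0.41 ] op 0.0522
hub mm [-0.48  0.8 ] needle [69.97 66.71 -0.92] red [68.34 67.34 -0.4 ]
```

```bash
python3 -m handwheel '[{"x":0,"y":0,"z":0,"wx":0,"wy":0,"wz":0,"hand":0.4},{"x":0,"y":0,"z":0,"wx":0,"wy":0,"wz":0,"hand":1},{"x":0,"y":0,"z":0,"wx":0,"wy":0,"wz":0,"hand":1},{"x":0,"y":0,"z":0,"wx":0,"wy":0,"wz":0,"hand":1},{"x":0,"y":0,"z":-15,"wx":0,"wy":0,"wz":0,"hand":1},{"x":0,"y":0,"z":-50,"wx":0,"wy":0,"wz":0,"hand":1},{"x":0,"y":0,"z":-100,"wx":0,"wy":0,"wz":0,"hand":1},{"x":0,"y":0,"z":-150,"wx":0,"wy":0,"wz":0,"hand":1},{"x":0,"y":0,"z":-150,"wx":0,"wy":0,"wz":0,"hand":1},{"x":0,"y":0,"z":-150,"wx":0,"wy":0,"wz":0,"hand":1}]'
python3 -c "
from h import *
f=grab('top');hands(f,[.505,-.0755],68,68);f=grab('side');hands(f,[.505,-.0755],66,66)
b=cv2.resize(np.ascontiguousarray(f['image'][195:275,260:340]),(560,560),interpolation=cv2.INTER_CUBIC);save(b,'e.png')"
```

```text
t: 16.7
tool_pos: [0.5114, 0.0381, 0.2597]
ee_rot: [[0.603, 0.798, 0.0], [0.798, -0.603, 0.001], [0.001, 0.0, -1.0]]
wrist_force: [0.3, -0.6, 0.1]
opening: 0.0853
grasp_force: 0.0
hub mm [-0.46  0.76] needle [71.   66.97 -1.14] red [68.21 67.35 -0.34]
hub mm [ 0.9  -0.31] needle [71.86 69.56 -0.65] red [69.93 66.16 -1.52]
```

View pics/e.png

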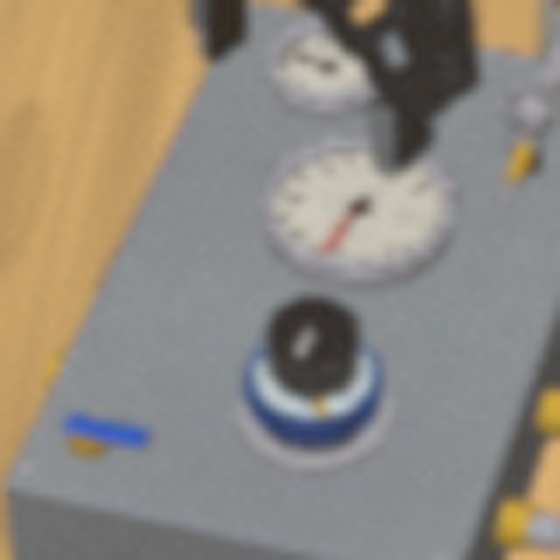

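The gripper is clear. The needle is hidden behind the red hand near (340,235), and the yellow ring mark has moved round to (320,405).

```bash
python3 -c "
from plant import ctrl
print(ctrl.job_done())"
```

```text
the job is handed in; nothing more can be done
None
```

I handed the job in at about 17 s. The needle lies on the red set hand within what the cameras can resolve, and the lock ring is nipped to an estimated 0.14 N m above its drag (finger-tight is 0.1–0.2), judged from noisy wrist-torque readings. Both controls are released, and the hand-in returned no verdict.

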